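# Shut a bench gas tap and take off its outlet cap of unknown thread hand

### The arm

A 6-joint arm with a two-finger parallel gripper is mounted at the origin on the work surface. World frame = base frame: x ahead of the robot, y to its left, z up, the work surface at z = 0. Lengths are in m, angles in rad, forces in N, time in s.
With the tool pointing down it reaches from about 0.35 to 0.775 m from the base axis. Payload 7.3 kg.
Tool frame: the origin (TCP) lies at the very end of the fingers, on their centre line; the grasp point (between the pads) lies 19 mm behind it; z points along the fingers, x is the direction in which the jaws open and shut, and the axes are right-handed (so a half turn about z gives the same grasp; the last joint's range is limited). The gripper opens to 92 mm and grips with 3 to 60 N. Pads are 19 mm wide; open, the fingers measure 130 mm over their backs; the gripper's body (75 mm by 190 mm) begins 47 mm behind the grasp point.
Start: joints at [1.171, 0.342, 1.524, -0, 1.275, -0.146], TCP at [0.132, 0.508, 0.227] pointing down, gripper open.
Joint ranges: [-2.53, 2.53], [-0.77, 2.02], [0.04, 2.7], [-1, 4.14], [0.28, 2.66], [-3.11, 3.11]. Speed limits (rad/s): [2.57, 2.57, 3.14, 3.14, 3.14, 3.14].

### API

Orientations are given as [roll, pitch, yaw] about the fixed x, y, z axes, in that order (R = Rz(yaw) Ry(pitch) Rx(roll)).
In Python, from cell import observe, read_camera, camera_params, hand_in gives the robot as it stands.
- The arm moves only by the tool apply_moves, never from a script. Its argument "increments" is a list of rows, each an object with "grip": the opening, from 0 (shut) to 1 (fully open); "linear": the shift along the world's x, y, z in mm, a list of three; "turn": the turn, a rotation vector about the world's x, y, z in units of 6 degrees (1.0 is 6 degrees), a list of three. A call has 1 to 10 rows; each row is the pose to reach, as a shift and turn from the pose commanded when the call began; what a row does not reach only later rows make up. A row lasts 1/10 s, in which the tool goes at most 50 mm and 8.59 degrees, less where a joint would pass 70% of its speed; a pose out of reach is approached as far as the arm can. A call with a gripper value outside its range is refused whole. The fingers move at their own pace and stop on an object; "grip_force" is the grip in N (left out, the last holds). Time passes only in rows, so rows that repeat a pose let the fingers close. It gives the time, the measured TCP pose, the force and the opening at its end, in the units of the state.
- observe(): the state, without advancing time (a new reading comes with each control period).
- read_camera(name): name is "scene" or "top" or "wrist"; returns the picture (400x640x3 uint8, red, green, blue); there is no depth.
- camera_params(name): a dict with "camera_matrix" (3x3 intrinsics, pixels), "world_to_cam" (4x4, takes a point from world to camera coordinates); the wrist camera has in their place "hand_eye" (4x4, takes a point from camera to tool coordinates, whose origin is the TCP and whose axes are the tool frame's). Camera axes: x right, y up, looking along -z (the intrinsics and any distortion apply to the point x, -y, -z); pixel columns grow to the right and rows downward; lengths in m; the calibration is good to about 2 mm. A picture is of the moment at which its call begins: read the wrist's pose just before it. camera_params takes no time and is no camera call.
- hand_in(): hands the job in, once; it reports no verdict.
The state is a dict: "time": time; "qpos": joint angles; "qvel": joint speeds; "joint_efforts": joint torques, N m; "tool_pos": TCP position; "tool_rot": TCP orientation; "contact_force": force on the tool from outside, world axes, zero at the start; "torque": the same for the moment, N m; "opening": finger opening in m.
Only numpy, scipy, OpenCV 4.12 (cv2) and the standard library are available. Lean on these libraries where they do the work, as an engineer would, in place of code of your own. Each camera call takes 0.05 s, during which the arm holds its last target.

### The job

Shut the gas tap that feeds the outlet with the blue cap: turn its wing clockwise until it clicks past the detent and is fully shut. Then unscrew the blue cap - nobody has marked whether this outlet is fuel gas (left-hand thread) or inert gas (right-hand thread), so find out which way it loosens - and lift it off so that I can check the neck. Finish while still holding the cap still in the air, mouth down, straight above its own outlet with a good hand's breadth (8 to 15 cm) between the cap and the neck; leave the other tap, the grey cap and everything else on the bench as they are.

Things in the scene. Friction and masses are not known exactly. Their poses are not given: they have to be found in the camera images.
- manifold: twin gas outlet fixed to the bench: white plate 170 x 250 x 8 mm, aluminium block along the far side (top at 52 mm) carrying two taps, two brass outlets turned up on the near side, one in front of each tap. Origin: underside centre of the plate; x from outlets to taps, y to the left outlet, z up. Tap axes at (50, +-62) mm, outlet axes at (-48, +-62) mm. Turned by up to 0.3 rad
- outlet_left (a point): centre of the top face of the left (+y) brass outlet neck, 83 mm above the bench; the neck is a vertical tube of 21 mm diameter with three coarse thread lugs (three-start thread) and stops out to 31 mm, 12 to 16 mm below its top
- outlet_right (a point): the same point of the right (-y) neck. One neck has a right-hand thread (loosens anticlockwise from above), the other a left-hand thread (loosens clockwise from above); which is which changes every time and cannot be seen
- cap_blue: loose blue twelve-sided cap, 39 mm across flats (along its x and every 30 degrees), 28 mm tall, 40-85 g, on either outlet. Origin: centre of its mouth, 60 mm above bench when on. Tightening way: stops hard within 0.1 rad (0.2 if forced). Loosening way: turns easily without rising, thread free from 0.7 rad, next stop at about 1.15; then lifts straight off, clear after 23 mm. Nothing over 52 mm high within 50 mm of its axis
- cap_grey: the same cap in grey, on the other outlet; to be left alone
- tap_left (a joint): the left (+y) tap, behind the left outlet and feeding it; rad, grows clockwise from above: 0 open (wing in line with the manifold's x), 1.571 fully shut at its stop (wing across). Turns lightly, from about 0.8 a detent resists with about 0.13 N m up to 1.2, past which it snaps shut and stays. Starts partly open, 0.2 to 0.6
- tap_right (a joint): the same for the tap on the right (-y), behind the right outlet
- tap_left_grip (a point): on the left tap's vertical axis, 86 mm above the bench, in the middle of its upright black wing (46 mm long, 11 mm thick, from 68 to 96 mm above the bench); under it a round hub of 31 mm diameter, top at 68 mm. This point's x axis runs along the wing and turns with it
- tap_right_grip (a point): the same for the right tap
- tap_left_tip (a point): point near the outer end of the left tap's wing, 22 mm from its axis, on the end that points to the outlet when open (white line on top)
- tap_right_tip (a point): the same for the right tap
- bottle: bystander: loose glass bottle with red cap, 86 mm diameter, 157 mm tall, upright; origin at the centre of its underside
- tube_rack: bystander: loose green rack 170 x 75 x 46 mm with three red-capped tubes up to 106 mm; origin at the centre of its underside
- tip_box: bystander: loose orange box with clear lid, 117 x 80 x 73 mm; origin at the centre of its underside
Mind the look-alikes: they are no part of the job. Of the things that look like the cap_blue, the middle-sized one is meant.

How it is judged:
By the outcome, as a careful person would: the job done as asked, in the order asked, and still so for the second after the job is handed in, while the arm keeps its last pose, push and grip.
It also fails if it takes over 51 s, if anything falls off the work surface, if the arm or the gripper's body presses on something with over 40 N, if the wrist force passes 120 N, or if a joint passes its speed limit or range.

## Working session

There is one attempt and no reset: what is moved stays moved. The work goes in short steps, Python scripts to look and compute and a tool call to move; the robot and the scene stay as the last step left them, time stands still between calls to the robot, and variables do not carry over. Pictures are saved under pics/ and viewed, and the job is handed in when it is done.

Besides the shell and the picture viewer there is one more tool, called after "Request:" by a JSON object that holds its "name" and its "arguments", one argument or row to a line. apply_moves: Moves the arm, as the interface text tells. Its arguments: {"type":"object","properties":{"increments":{"type":"array","items":{"type":"object","properties":{"grip":{"type":"number"},"linear":{"type":"array","items":{"type":"number"}},"turn":{"type":"array","items":{"type":"number"}}}}},"grip_force":{"type":"number"}},"required":["increments"]}

```bash
mkdir -p pics; ls
python3 - <<'E'
from cell import *
import cv2,numpy as np
s=observe();print({k:np.round(v,3).tolist() for k,v in s.items()})
for n in("scene","top"):
    im=read_camera(n);cv2.imwrite(f"pics/{n}0.png",im[:,:,::-1])
    p=camera_params(n);print(n,{k:np.round(v,4).tolist() if not isinstance(v,str) else v for k,v in p.items()})
p=camera_params("wrist");print({k:np.round(v,4).tolist() for k,v in p.items()})
E
```

```text
pics
{'time': 0.0, 'qpos': [1.171, 0.343, 1.525, -0.0, 1.275, -0.146], 'qvel': [0.001, 0.001, 0.0, -0.0, 0.0, -0.001], 'joint_efforts': [0.001, -43.124, -24.422, 0.072, 0.056, -0.0], 'tool_pos': [0.132, 0.508, 0.226], 'tool_rot': [-3.141, 0.002, 1.317], 'contact_force': [-0.649, -0.172, -0.111], 'torque': [0.013, 0.04, -0.02], 'opening': 0.092}
scene {'camera_matrix': [[386.7122, 0.0, 321.1689], [0.0, 386.7122, 197.58], [0.0, 0.0, 1.0]], 'world_to_cam': [[0.3665, 0.9304, 0.0045, -0.1997], [-0.7802, 0.3047, 0.5462, 0.3903], [0.5068, -0.2037, 0.8376, -1.2639], [0.0, 0.0, 0.0, 1.0]]}
top {'camera_matrix': [[513.0853, 0.0, 317.9712], [0.0, 513.0853, 201.2519], [0.0, 0.0, 1.0]], 'world_to_cam': [[0.0221, -0.9998, 0.001, -0.0126], [0.9951, 0.0221, 0.0968, -0.573], [-0.0968, -0.0012, 0.9953, -1.5099], [0.0, 0.0, 0.0, 1.0]]}
{'camera_matrix': [[323.1806, 0.0, 324.8748], [0.0, 323.1806, 205.0278], [0.0, 0.0, 1.0]], 'hand_eye': [[1.0, 0.0002, -0.0001, -0.0002], [0.0002, -0.9659, -0.2589, -0.0695], [-0.0002, 0.2589, -0.9659, -0.1581], [0.0, 0.0, 0.0, 1.0]]}
```

View pics/scene0.png

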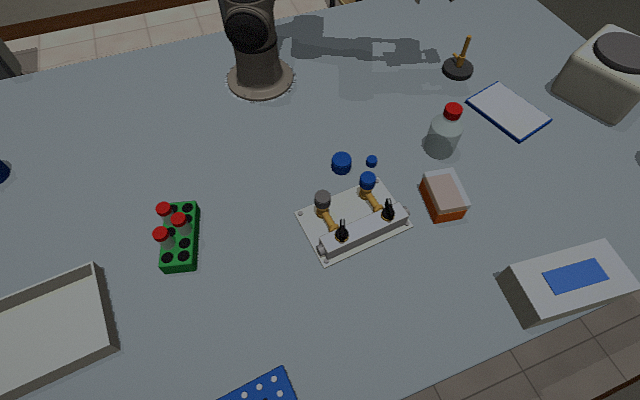

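View pics/top0.png

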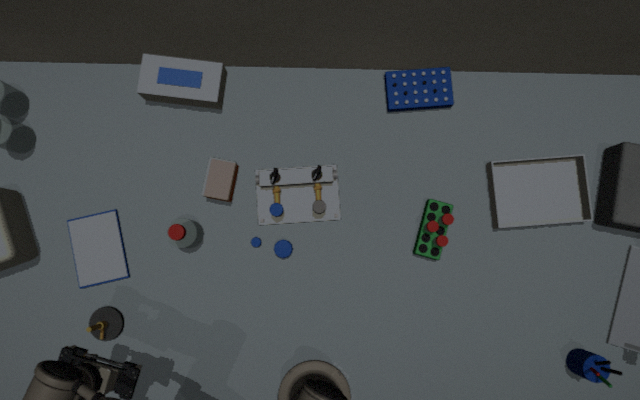

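Blue lookalikes in the top picture: the cap on the left outlet at (277,210), a larger loose one at (284,249) and a small loose one at (256,242). The middle-sized one on the outlet is the cap I want. I'll check that in a crop and get coarse positions.

```bash
cat > h.py <<'E'
from cell import *
import cv2,numpy as np
from scipy.spatial.transform import Rotation as R
def cam(name,state=None):
    p=camera_params(name);K=np.array(p["camera_matrix"])
    if name=="wrist":
        T=np.eye(4);T[:3,:3]=R.from_euler('xyz',state["tool_rot"]).as_matrix();T[:3,3]=state["tool_pos"]
        C=T@np.array(p["hand_eye"])
    else: C=np.linalg.inv(np.array(p["world_to_cam"]))
    return K,C
def onplane(K,C,u,v,z):
    d=C[:3,:3]@np.array([(u-K[0,2])/K[0,0],-(v-K[1,2])/K[1,1],-1.]);o=C[:3,3]
    return o+d*(z-o[2])/d[2]
def proj(K,C,P):
    q=np.linalg.inv(C)@np.append(P,1);return np.array([K[0,2]+K[0,0]*q[0]/-q[2],K[1,2]+K[1,1]*-q[1]/-q[2]])
E
python3 - <<'E'
from h import *
im=cv2.imread("pics/top0.png");c=cv2.resize(im[150:270,190:360],None,fx=4.5,fy=4.5,interpolation=cv2.INTER_CUBIC);cv2.imwrite("pics/crop0.png",c)
K,C=cam("top")
for n,u,v,z in[("blue",277,210,.088),("grey",319,207,.088),("tapL",275,175,.09),("tapR",317,173,.09),("big",284,249,.028),("bottle",177,232,.157)]:print(n,onplane(K,C,u,v,z).round(3))
E
```

```text
blue [0.539 0.117 0.088]
grey [ 0.551 -0.003  0.088]
tapL [0.641 0.126 0.09 ]
tapR [0.649 0.005 0.09 ]
big [0.428 0.098 0.028]
bottle [0.468 0.382 0.157]
```

View pics/crop0.png

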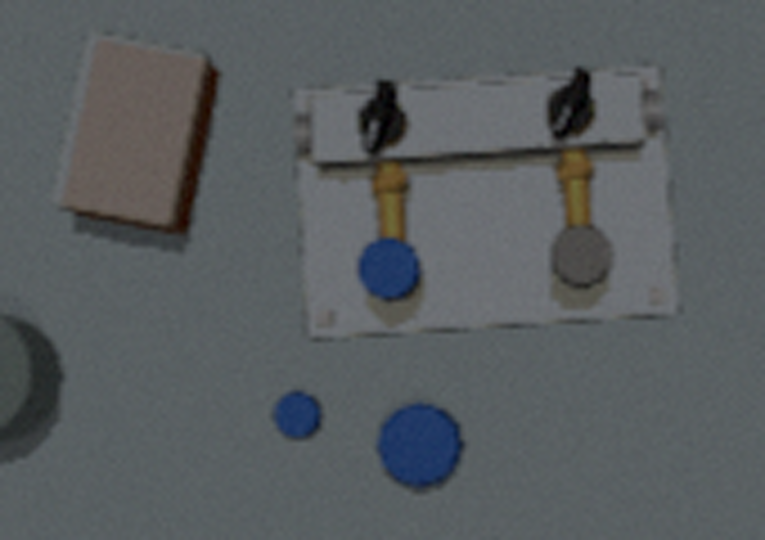

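The crop confirms it: the middle-sized blue cap sits on the left outlet. The tap behind it is the left one, partly open, and the manifold is turned about 0.1 rad. Next I'll bring the wrist camera over.

Request:
{"name": "apply_moves", "arguments": {
  "increments": [
    {"linear":[40,-36,4],"turn":[0,0,0],"grip":1},
    {"linear":[80,-73,8],"turn":[0,0,0],"grip":1},
    {"linear":[120,-110,10],"turn":[0,0,-0.1],"grip":0.8},
    {"linear":[160,-147,15],"turn":[0,0,-0.2],"grip":0.6},
    {"linear":[200,-184,20],"turn":[0,0,-0.3],"grip":0.55},
    {"linear":[240,-221,25],"turn":[0,0,-0.4],"grip":0.5},
    {"linear":[280,-258,25],"turn":[0,0,-0.5],"grip":0.5},
    {"linear":[320,-295,25],"turn":[0,0,-0.5],"grip":0.5},
    {"linear":[360,-332,25],"turn":[0,0,-0.5],"grip":0.5},
    {"linear":[400,-369,25],"turn":[0,0,-0.5],"grip":0.5}
  ]
}}

```text
time: 1.1
tool_pos: [0.4998, 0.1681, 0.2515]
tool_rot: [-3.141, -0.0, 1.264]
contact_force: [0.6, 0.9, -0.5]
opening: 0.0462
```

Request:
{"name": "apply_moves", "arguments": {
  "increments": [
    {"linear":[25,-25,0],"turn":[0,0,0],"grip":0.5},
    {"linear":[25,-25,0],"turn":[0,0,0],"grip":0.5},
    {"linear":[25,-25,0],"turn":[0,0,0],"grip":0.5},
    {"linear":[25,-25,0],"turn":[0,0,0],"grip":0.5}
  ]
}}

```text
time: 1.5
tool_pos: [0.5228, 0.1456, 0.2515]
tool_rot: [-3.141, -0.0, 1.265]
contact_force: [0.0, -0.7, 0.4]
opening: 0.0462
```

Run:
```python
from h import *
s=observe();print(s["time"],s["tool_pos"],s["tool_rot"],s["opening"],s["qpos"],s["contact_force"],s["torque"])
im=read_camera("wrist")[:,:,::-1].copy();cv2.imwrite("pics/w1.png",im)
np.save("s1.npy",np.r_[s["tool_pos"],s["tool_rot"]])
```

```text
1.5 [0.52279251 0.14561391 0.25145395] [-3.14057653e+00 -1.99649370e-06  1.26547253e+00] 0.04615633911189651 [ 1.30142450e-01  3.57292032e-01  1.43177890e+00  4.40816773e-04
  1.35344219e+00 -1.13542534e+00] [ 0.01392992 -0.71789022  0.39968186] [ 0.00438827 -0.06999026 -0.00204061]
```

View pics/w1.png

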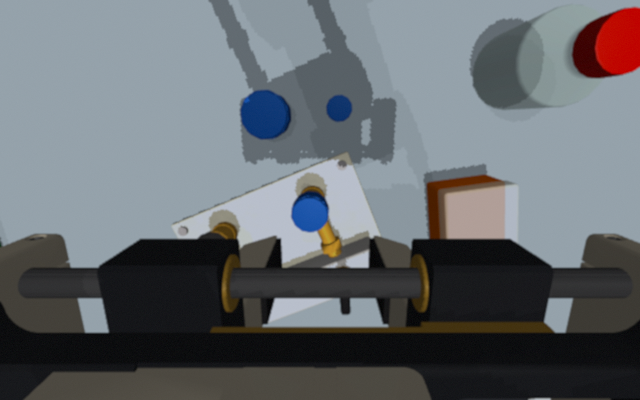

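The wrist camera sees the robot side of the fingers. The blue cap is at (310,212) and the left wing is half hidden by the gripper near (345,285). I'll move further out so both taps are in view.

Request:
{"name": "apply_moves", "arguments": {
  "increments": [
    {"linear":[40,-4,6],"turn":[0,0,0],"grip":0.5},
    {"linear":[80,-8,12],"turn":[0,0,0],"grip":0.5},
    {"linear":[120,-12,20],"turn":[0,0,0],"grip":0.5},
    {"linear":[160,-15,20],"turn":[0,0,0],"grip":0.5},
    {"linear":[160,-15,20],"turn":[0,0,0],"grip":0.5},
    {"linear":[160,-15,20],"turn":[0,0,0],"grip":0.5},
    {"linear":[160,-15,20],"turn":[0,0,0],"grip":0.5}
  ]
}}

```text
time: 2.25
tool_pos: [0.6825, 0.131, 0.2721]
tool_rot: [-3.141, -0.0, 1.266]
contact_force: [0.5, -0.8, -0.1]
opening: 0.0458
```

Run:
```python
from h import *
s=observe();print(s["time"],s["tool_pos"],s["tool_rot"],np.abs(s["qvel"]).max())
im=read_camera("wrist")[:,:,::-1].copy();cv2.imwrite("pics/w2.png",im)
np.save("s2.npy",np.r_[s["tool_pos"],s["tool_rot"]])
```

```text
2.25 [0.68247819 0.130982   0.27210551] [-3.14122050e+00 -8.61736135e-05  1.26616752e+00] 0.020929249299494013
```

View pics/w2.png

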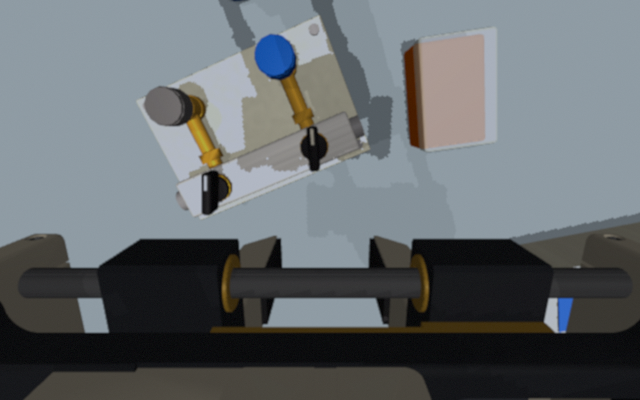

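Now both the caps and taps are clear: blue cap (275,57), grey cap (168,105), left wing (313,148), right wing (210,190). I'll zoom in and measure.

Run:
```python
from h import *
v=np.load("s2.npy");s=dict(tool_pos=v[:3],tool_rot=v[3:]);K,C=cam("wrist",s)
im=cv2.imread("pics/w2.png");hsv=cv2.cvtColor(im,cv2.COLOR_BGR2HSV)
c=cv2.resize(im[20:220,130:370],None,fx=3.2,fy=3,interpolation=cv2.INTER_CUBIC);cv2.imwrite("pics/crop2.png",c)
b=((hsv[...,0]>100)&(hsv[...,0]<125)&(hsv[...,1]>150))[:100,230:310]
ys,xs=np.nonzero(b);print(len(ys),xs.min()+230,xs.max()+230,ys.min(),ys.max())
# wing dark
for (y0,y1,x0,x1) in((120,178,290,340),(165,220,190,235)):
    m=(im[y0:y1,x0:x1].max(2)<45).astype(np.uint8)
    ys,xs=np.nonzero(m);print(len(ys),xs.min()+x0,xs.max()+x0,ys.min()+y0,ys.max()+y0)
```

```text
1361 255 294 35 78
600 301 326 127 169
680 203 227 171 213
```

View pics/crop2.png

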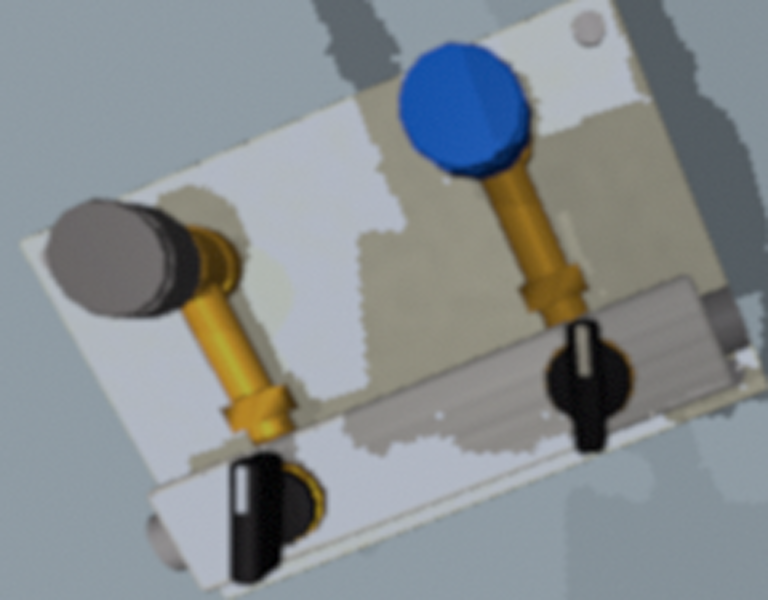

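Run:
```python
from h import *
v=np.load("s2.npy");s=dict(tool_pos=v[:3],tool_rot=v[3:]);K,C=cam("wrist",s)
A=onplane(K,C,130+582/3.2,20+322/3,.096);B=onplane(K,C,130+591/3.2,20+451/3,.096)
print("wingL",A,B,(A+B)/2,np.linalg.norm(A-B),"ang",np.arctan2(*(B-A)[1::-1]))
A=onplane(K,C,130+246/3.2,20+458/3,.096);B=onplane(K,C,130+247/3.2,20+580/3,.096)
print("wingR(rough)",A,B,(A+B)/2,np.linalg.norm(A-B),"ang",np.arctan2(*(B-A)[1::-1]))
im=cv2.imread("pics/w2.png");hsv=cv2.cvtColor(im,cv2.COLOR_BGR2HSV)
b=((hsv[...,0]>100)&(hsv[...,0]<125)&(hsv[...,1]>150)).astype(np.uint8);b[100:]=0;b[:,:230]=0;b[:,310:]=0
cs,_=cv2.findContours(b,cv2.RETR_EXTERNAL,cv2.CHAIN_APPROX_NONE);c=max(cs,key=cv2.contourArea)[:,0]
# points of contour whose outward direction is away from nadir: top face edge only
nad=np.array([K[0,2],K[1,2]-K[0,0]*np.tan(np.deg2rad(15))]);ctr=c.mean(0)
P=np.array([onplane(K,C,*p,.088) for p in c.astype(float)])
sel=((c-ctr)@(ctr-nad))>0
Q=P[sel,:2];x=np.linalg.lstsq(np.c_[2*Q,np.ones(len(Q))],(Q**2).sum(1),rcond=None)[0]
print("cap circle",x[:2],np.sqrt(x[2]+x[0]**2+x[1]**2),len(Q),"ctr",ctr)
g=onplane(K,C,130+107/3.2,20+258/3,.088);print("grey",g)
for n,cx,cy in(("screw",588,28),): print(n,onplane(K,C,130+cx/3.2,20+cy/3,.008))
for n,cx,cy in(("plate near-right",22,238),("block corner L",688,276),("block corner R",152,490)): print(n,onplane(K,C,130+cx/3.2,20+cy/3,.008 if 'plate' in n else .052))
```

```text
wingL [0.62042248 0.13661696 0.096     ] [0.6626807  0.12591442 0.096     ] [0.64155159 0.13126569 0.096     ] 0.04359244713909269 ang -0.2480495900277455
wingR(rough) [0.63127171 0.0179499  0.096     ] [0.67227475 0.00102826 0.096     ] [0.65177323 0.00948908 0.096     ] 0.04435754791068756 ang -0.39139996589501264
cap circle [0.54430422 0.12189909] 0.018088013844484878 59 ctr [274.83898305  56.38135593]
grey [ 0.55541243 -0.00065057  0.088     ]
screw [0.51521921 0.16968157 0.008     ]
plate near-right [ 0.52404508 -0.06437979  0.008     ]
block corner L [0.61621875 0.17539114 0.052     ]
block corner R [ 0.63461497 -0.03797485  0.052     ]
```

The measurements agree. Manifold yaw is about 0.086. The left tap is at (0.6415, 0.131), with the wing at -0.248 rad, so q≈0.33. The outlet is at (0.544, 0.122) both from the cap circle and from the tap geometry. I'll descend on the wing.

Request:
{"name": "apply_moves", "arguments": {
  "increments": [
    {"linear":[-41,0,-30],"turn":[0,0,0.54],"grip":0.5},
    {"linear":[-41,0,-60],"turn":[0,0,0.54],"grip":0.5},
    {"linear":[-41,0,-100],"turn":[0,0,0.54],"grip":0.5},
    {"linear":[-41,0,-140],"turn":[0,0,0.54],"grip":0.5},
    {"linear":[-41,0,-165],"turn":[0,0,0.54],"grip":0.5},
    {"linear":[-41,0,-185],"turn":[0,0,0.54],"grip":0.5},
    {"linear":[-41,0,-200],"turn":[0,0,0.54],"grip":0.5},
    {"linear":[-41,0,-200],"turn":[0,0,0.54],"grip":0.5},
    {"linear":[-41,0,-200],"turn":[0,0,0.54],"grip":0.5}
  ]
}}

```text
time: 3.2
tool_pos: [0.6429, 0.1301, 0.0729]
tool_rot: [3.14, -0.001, 1.322]
contact_force: [0.2, -0.6, -0.4]
opening: 0.0458
```

Run:
```python
from h import *
s=observe();print(s["time"],s["tool_pos"],s["tool_rot"],s["contact_force"],s["torque"])
im=read_camera("wrist")[:,:,::-1].copy();cv2.imwrite("pics/w3.png",im)
```

```text
3.2 [0.64290262 0.13010486 0.07294121] [ 3.14016237e+00 -6.16423523e-04  1.32152011e+00] [ 0.23636232 -0.55830824 -0.39268458] [-0.01574068 -0.01404716 -0.0280924 ]
```

View pics/w3.png

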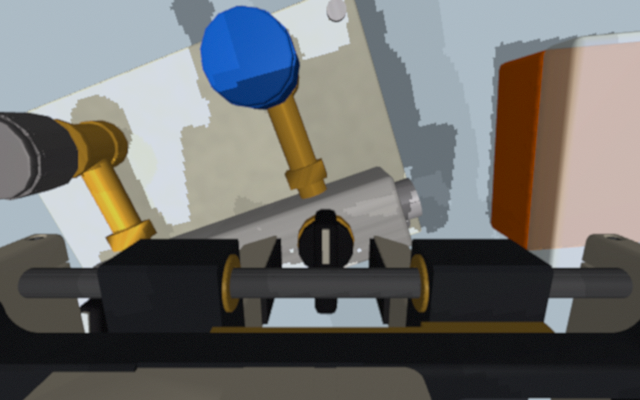

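The wing is centred between the fingers at (326,255). Closing.

Request:
{"name": "apply_moves", "arguments": {
  "increments": [
    {"linear":[0,0,0],"turn":[0,0,0],"grip":0.05},
    {"linear":[0,0,0],"turn":[0,0,0],"grip":0.05},
    {"linear":[0,0,0],"turn":[0,0,0],"grip":0.05},
    {"linear":[0,0,0],"turn":[0,0,0],"grip":0.05},
    {"linear":[0,0,0],"turn":[0,0,0],"grip":0.05},
    {"linear":[0,0,0],"turn":[0,0,0],"grip":0.05}
  ],
  "grip_force": 45
}}

```text
time: 3.85
tool_pos: [0.6428, 0.1303, 0.0718]
tool_rot: [3.141, -0.001, 1.321]
contact_force: [0.5, 2.0, 0.9]
opening: 0.0108
```

Request:
{"name": "apply_moves", "arguments": {
  "increments": [
    {"linear":[0,0,0],"turn":[0,0,-0.8],"grip":0.05},
    {"linear":[0,0,0],"turn":[0,0,-1.6],"grip":0.05},
    {"linear":[0,0,0],"turn":[0,0,-2.4],"grip":0.05},
    {"linear":[0,0,0],"turn":[0,0,-3.2],"grip":0.05},
    {"linear":[0,0,0],"turn":[0,0,-4],"grip":0.05},
    {"linear":[0,0,0],"turn":[0,0,-4],"grip":0.05}
  ]
}}

```text
time: 4.45
tool_pos: [0.6426, 0.1299, 0.0718]
tool_rot: [-3.142, 0.0, 0.902]
contact_force: [-0.1, 0.2, 1.6]
opening: 0.0108
```

Request:
{"name": "apply_moves", "arguments": {
  "increments": [
    {"linear":[0,0,0],"turn":[0,0,-1],"grip":0.05},
    {"linear":[0,0,0],"turn":[0,0,-2],"grip":0.05},
    {"linear":[0,0,0],"turn":[0,0,-3],"grip":0.05},
    {"linear":[0,0,0],"turn":[0,0,-4],"grip":0.05},
    {"linear":[0,0,0],"turn":[0,0,-5],"grip":0.05},
    {"linear":[0,0,0],"turn":[0,0,-6],"grip":0.05},
    {"linear":[0,0,0],"turn":[0,0,-7],"grip":0.05},
    {"linear":[0,0,0],"turn":[0,0,-7.6],"grip":0.05},
    {"linear":[0,0,0],"turn":[0,0,-7.9],"grip":0.05},
    {"linear":[0,0,0],"turn":[0,0,-7.9],"grip":0.05}
  ]
}}

```text
time: 5.45
tool_pos: [0.6418, 0.1294, 0.0717]
tool_rot: [3.141, 0.002, 0.078]
contact_force: [-5.3, -2.4, 4.5]
opening: 0.0106
```

Run:
```python
from h import *
s=observe();print(s["time"],s["tool_rot"],s["contact_force"],s["torque"])
```

```text
5.45 [3.14075568e+00 2.01456901e-03 7.76721662e-02] [-5.26072241 -2.40063776  4.49171806] [-0.41487885  0.89595668  0.42768919]
```

Request:
{"name": "apply_moves", "arguments": {
  "increments": [
    {"linear":[0,0,0],"turn":[0,0,-0.3],"grip":0.05},
    {"linear":[0,0,0],"turn":[0,0,-0.3],"grip":0.05}
  ]
}}

```text
time: 5.65
tool_pos: [0.6418, 0.1294, 0.0718]
tool_rot: [3.141, 0.002, 0.047]
contact_force: [-3.8, -2.4, 5.2]
opening: 0.0113
```

Run:
```python
from h import *
s=observe();print(s["time"],s["tool_rot"],s["contact_force"],s["torque"])
```

```text
5.65 [3.14050623e+00 1.94780375e-03 4.70840262e-02] [-3.818418   -2.43618158  5.17001019] [-0.33958163  0.89334983  0.82014833]
```

Twist torque has built up to 0.82 N m at the stop and the wing yaw is past the expected shut angle, so I'll release, rise and look.

Request:
{"name": "apply_moves", "arguments": {
  "increments": [
    {"linear":[0,0,0],"turn":[0,0,0.3],"grip":0.4},
    {"linear":[0,0,0],"turn":[0,0,0.3],"grip":0.5},
    {"linear":[0,0,0],"turn":[0,0,0.3],"grip":0.5},
    {"linear":[0,0,30],"turn":[0,0,0.3],"grip":0.5},
    {"linear":[0,0,70],"turn":[0,0,0.3],"grip":0.56},
    {"linear":[-20,-15,110],"turn":[0,0,0.3],"grip":0.56},
    {"linear":[-40,-35,145],"turn":[0,0,0.3],"grip":0.56},
    {"linear":[-52,-50,175],"turn":[0,0,0.3],"grip":0.56},
    {"linear":[-52,-50,175],"turn":[0,0,0.3],"grip":0.56},
    {"linear":[-52,-50,175],"turn":[0,0,0.3],"grip":0.56}
  ]
}}

```text
time: 6.65
tool_pos: [0.5909, 0.0797, 0.2473]
tool_rot: [-3.142, -0.002, 0.074]
contact_force: [0.5, 0.9, -0.7]
opening: 0.0512
```

Run:
```python
from h import *
s=observe();print(s["time"],s["tool_pos"],s["tool_rot"],s["contact_force"],s["torque"])
im=read_camera("wrist")[:,:,::-1].copy();cv2.imwrite("pics/w4.png",im)
np.save("s4.npy",np.r_[s["tool_pos"],s["tool_rot"]])
```

```text
6.65 [0.59093907 0.07967305 0.24726337] [-3.14150456e+00 -1.98731361e-03  7.44487185e-02] [ 0.49324294  0.90060267 -0.67567844] [-0.03645121  0.08079771 -0.00802918]
```

View pics/w4.png

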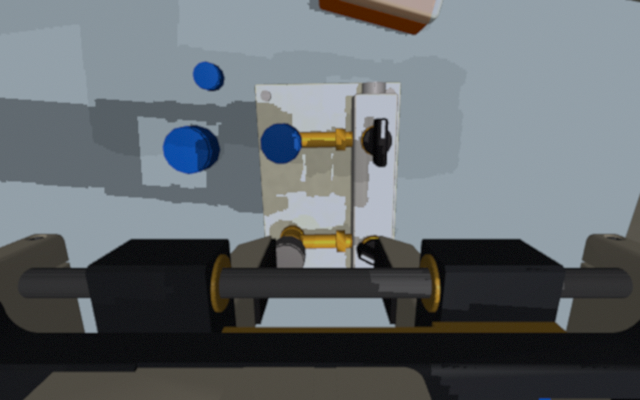

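Run:
```python
from h import *
im=cv2.imread("pics/w4.png")
a=cv2.resize(im[115:170,250:310],None,fx=6.5,fy=6.5,interpolation=cv2.INTER_CUBIC)
b=cv2.resize(im[115:170,350:410],None,fx=6.5,fy=6.5,interpolation=cv2.INTER_CUBIC)
a=np.clip(a.astype(float)*1.6,0,255).astype(np.uint8)
cv2.imwrite("pics/crop4.png",np.hstack([a,b]))
v=np.load("s4.npy");s=dict(tool_pos=v[:3],tool_rot=v[3:]);K,C=cam("wrist",s)
hsv=cv2.cvtColor(im,cv2.COLOR_BGR2HSV)
b=((hsv[...,0]>100)&(hsv[...,0]<125)&(hsv[...,1]>150)).astype(np.uint8);b[170:]=0;b[:110]=0;b[:,:240]=0;b[:,320:]=0
cs,_=cv2.findContours(b,cv2.RETR_EXTERNAL,cv2.CHAIN_APPROX_NONE);c=max(cs,key=cv2.contourArea)[:,0]
nad=np.array([K[0,2],K[1,2]-K[0,0]*np.tan(np.deg2rad(15))]);ctr=c.mean(0)
P=np.array([onplane(K,C,*p,.088) for p in c.astype(float)])
sel=((c-ctr)@(ctr-nad))>0
Q=P[sel,:2];x=np.linalg.lstsq(np.c_[2*Q,np.ones(len(Q))],(Q**2).sum(1),rcond=None)[0]
print("cap circle",x[:2],np.sqrt(x[2]+x[0]**2+x[1]**2),len(Q),"ctr",ctr)
```

```text
cap circle [0.54441857 0.12220501] 0.017965861488879922 55 ctr [280.6        142.96363636]
```

View pics/crop4.png

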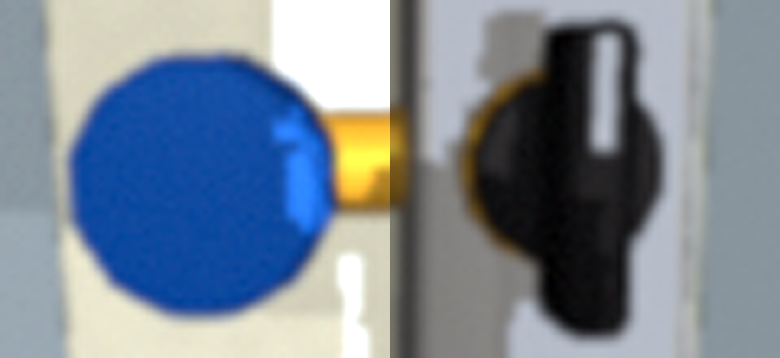

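The wing now lies parallel to the block with its white line pointing outward, so the tap is shut. For the cap's flats I'll use the earlier close-up (w3), where the cap is about 95 px wide.

Run:
```python
from h import *
im=cv2.imread("pics/w3.png")
a=np.clip(cv2.resize(im[0:115,190:310],None,fx=5,fy=5,interpolation=cv2.INTER_CUBIC).astype(float)*1.3,0,255).astype(np.uint8);cv2.imwrite("pics/crop3.png",a)
s=dict(tool_pos=[0.64290262,0.13010486,0.07294121],tool_rot=[3.14016237,-6.16e-4,1.32152]);K,C=cam("wrist",s)
hsv=cv2.cvtColor(cv2.resize(im,None,fx=4,fy=4,interpolation=cv2.INTER_CUBIC),cv2.COLOR_BGR2HSV)
b=((hsv[...,0]>100)&(hsv[...,0]<125)&(hsv[...,1]>150)).astype(np.uint8);b[460:]=0;b[:,:760]=0;b[:,1240:]=0
cs,_=cv2.findContours(b,cv2.RETR_EXTERNAL,cv2.CHAIN_APPROX_NONE);c=max(cs,key=cv2.contourArea)[:,0]/4-.375
P=np.array([onplane(K,C,*p,.088)[:2] for p in c])
nad=C[:2,3];
for it in range(1):
    x0=np.array([.5443,.122])
    sel=((P-x0)@(x0-nad))>-.003*np.linalg.norm(x0-nad)
    Q=P[sel];x=np.linalg.lstsq(np.c_[2*Q,np.ones(len(Q))],(Q**2).sum(1),rcond=None)[0];r=np.sqrt(x[2]+x[0]**2+x[1]**2)
print("ctr",x[:2],r)
D=Q-x[:2];th=np.arctan2(D[:,1],D[:,0]);rr=np.hypot(*D.T)
A=np.c_[np.ones_like(th),np.cos(th),np.sin(th),np.cos(12*th),np.sin(12*th)]
k=np.linalg.lstsq(A,rr,rcond=None)[0];print(k*1000,"corner angle",np.arctan2(k[4],k[3])/12,"flat (mod .5236)",(np.arctan2(k[4],k[3])/12+np.pi/12)%(np.pi/6))
i=np.argsort(th);
h=np.linspace(th.min(),th.max(),40)
print([(round(float(t),2),round(float(rr[np.abs(th-t)<.04].mean()*1000),1)) for t in h if (np.abs(th-t)<.04).any()])
```

```text
ctr [0.54439163 0.12208481] 0.01852839910061529
[ 1.85416088e+01  1.60710284e-02  1.37930079e-02 -2.21050812e-02
 -7.64219815e-02] corner angle -0.15436350589810335 flat (mod .5236) 0.10743588190104605
[(-3.14, 18.4), (-2.98, 18.4), (-2.82, 18.7), (-2.66, 18.4), (-2.5, 18.7), (-2.34, 18.7), (-2.17, 18.6), (-2.01, 18.7), (-1.85, 18.4), (-1.69, 18.4), (-1.53, 18.5), (-1.37, 18.3), (-1.21, 18.7), (-1.05, 18.6), (-0.89, 18.4), (-0.73, 18.7), (2.17, 18.5), (2.33, 18.8), (2.49, 18.7), (2.66, 18.5), (2.82, 18.3), (2.98, 18.5), (3.14, 18.4)]
```

View pics/crop3.png

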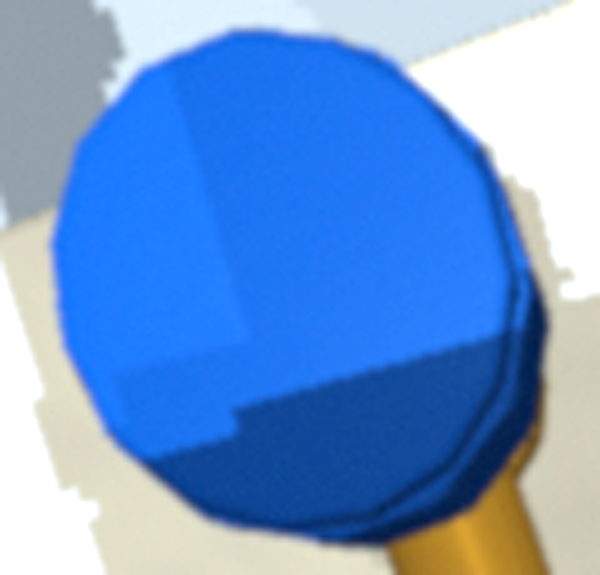

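Run:
```python
from h import *
s=dict(tool_pos=[0.64290262,0.13010486,0.07294121],tool_rot=[3.14016237,-6.16e-4,1.32152]);K,C=cam("wrist",s)
z=[]
for u,v in((380,50),(488,150),(235,32),(140,72),(78,150),(55,240),(70,350),(115,440),(215,522)):
    p=onplane(K,C,190+u/5-.4,v/5-.4,.088)[:2]-[.5444,.1221];t=np.arctan2(p[1],p[0]);z.append(np.exp(12j*t));print(round(np.hypot(*p)*1000,1),round(t,3),round((t+np.pi/12)%(np.pi/6),3))
m=np.mean(z);print("flat",(np.angle(m)/12+np.pi/12)%(np.pi/6),abs(m))
```

```text
19.3 2.428 0.071
19.7 1.86 0.028
18.7 3.036 0.157
18.8 -2.806 0.074
18.8 -2.389 0.49
18.7 -2.011 0.345
18.5 -1.561 0.271
18.9 -1.152 0.157
19.6 -0.615 0.17
flat 0.11724456393209651 0.37269951687361325
```

Both estimates put the flats at about 0.11 rad mod 30°, though neither is strong. I'll go over the cap at that yaw and down.

Request:
{"name": "apply_moves", "arguments": {
  "increments": [
    {"linear":[-16,14,-10],"turn":[0,0,0.35],"grip":0.6},
    {"linear":[-32,29,-25],"turn":[0,0,0.35],"grip":0.6},
    {"linear":[-46,42,-45],"turn":[0,0,0.35],"grip":0.6},
    {"linear":[-46,42,-80],"turn":[0,0,0.35],"grip":0.6},
    {"linear":[-46,42,-115],"turn":[0,0,0.35],"grip":0.6},
    {"linear":[-46,42,-130],"turn":[0,0,0.35],"grip":0.6},
    {"linear":[-46,42,-130],"turn":[0,0,0.35],"grip":0.6},
    {"linear":[-46,42,-130],"turn":[0,0,0.35],"grip":0.6}
  ]
}}

```text
time: 7.5
tool_pos: [0.5446, 0.1222, 0.1158]
tool_rot: [-3.141, 0.002, 0.112]
contact_force: [0.0, -0.1, -0.5]
opening: 0.0551
```

Run:
```python
from h import *
s=observe();print(s["time"],s["tool_pos"],s["tool_rot"],s["contact_force"],s["torque"])
im=read_camera("wrist")[:,:,::-1].copy();cv2.imwrite("pics/w5.png",im)
im=read_camera("scene")[:,:,::-1];cv2.imwrite("pics/sc5.png",cv2.resize(im[120:290,250:480],None,fx=3.4,fy=3.4,interpolation=cv2.INTER_CUBIC))
```

```text
7.5 [0.54455746 0.12222126 0.11582422] [-3.14146710e+00  1.72787380e-03  1.12215491e-01] [ 0.00142325 -0.09116363 -0.54673398] [-0.09971076 -0.00102338 -0.03759197]
```

View pics/w5.png

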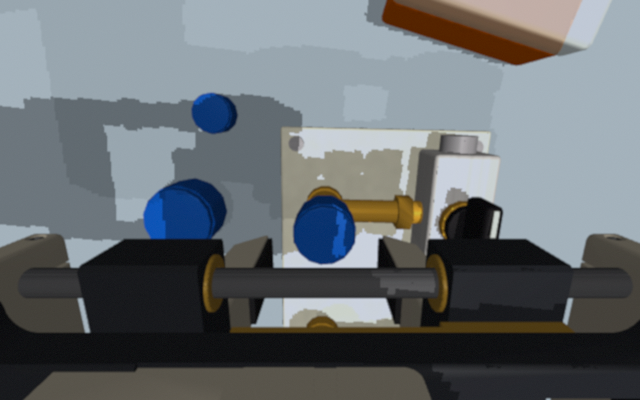

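View pics/sc5.png

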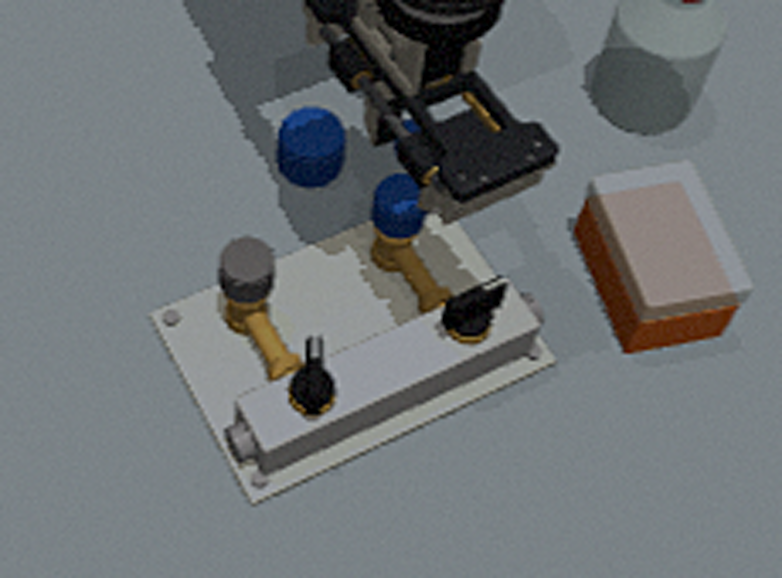

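The cap is centred between the fingers at (325,230), and the tap shows shut in both views. Descending and closing.

Request:
{"name": "apply_moves", "arguments": {
  "increments": [
    {"linear":[0,0,-25],"turn":[0,0,0],"grip":0.6},
    {"linear":[0,0,-45],"turn":[0,0,0],"grip":0.6},
    {"linear":[0,0,-56],"turn":[0,0,0],"grip":0.6},
    {"linear":[0,0,-56],"turn":[0,0,0],"grip":0.6},
    {"linear":[0,0,-56],"turn":[0,0,0],"grip":0.6},
    {"linear":[0,0,-56],"turn":[0,0,0],"grip":0.35},
    {"linear":[0,0,-56],"turn":[0,0,0],"grip":0.35},
    {"linear":[0,0,-56],"turn":[0,0,0],"grip":0.35},
    {"linear":[0,0,-56],"turn":[0,0,0],"grip":0.35}
  ],
  "grip_force": 30
}}

```text
time: 8.5
tool_pos: [0.5449, 0.1219, 0.0614]
tool_rot: [3.142, -0.001, 0.112]
contact_force: [-2.5, 0.0, 6.7]
opening: 0.0387
```

Run:
```python
from h import *
s=observe();print(s["time"],s["tool_pos"],s["tool_rot"],s["contact_force"],s["torque"],s["opening"])
im=read_camera("wrist")[:,:,::-1].copy();cv2.imwrite("pics/w6.png",im[150:350,180:480])
```

```text
8.5 [0.54488889 0.12186605 0.06144106] [ 3.14151908e+00 -9.33876108e-04  1.11735757e-01] [-2.4541041   0.04010047  6.7226531 ] [-0.12677068  0.42262338 -0.02476977] 0.038740438009905565
```

View pics/w6.png

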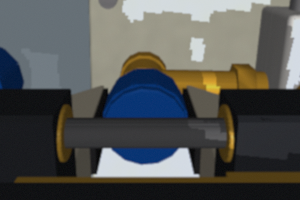

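The opening of 38.7 mm means it's seated on the flats. Now a small anticlockwise probe.

Request:
{"name": "apply_moves", "arguments": {
  "increments": [
    {"linear":[0,0,0],"turn":[0,0,0.4],"grip":0.35},
    {"linear":[0,0,0],"turn":[0,0,0.8],"grip":0.35},
    {"linear":[0,0,0],"turn":[0,0,1.2],"grip":0.35},
    {"linear":[0,0,0],"turn":[0,0,1.2],"grip":0.35}
  ]
}}

```text
time: 8.95
tool_pos: [0.5449, 0.1219, 0.0614]
tool_rot: [3.141, -0.001, 0.239]
contact_force: [-1.4, -0.5, 6.0]
opening: 0.0388
```

Run:
```python
from h import *
s=observe();print(s["time"],s["tool_pos"],s["tool_rot"],s["contact_force"],s["torque"],s["opening"])
```

```text
8.95 [0.54489927 0.12191795 0.06142003] [ 3.14148528e+00 -9.49315698e-04  2.38560838e-01] [-1.42240027 -0.50324615  5.9539012 ] [-0.14689415  0.33697828  0.02130877] 0.0387537107692107
```

Request:
{"name": "apply_moves", "arguments": {
  "increments": [
    {"linear":[0,0,0],"turn":[0,0,0.5],"grip":0.35},
    {"linear":[0,0,0],"turn":[0,0,1.0],"grip":0.35},
    {"linear":[0,0,0],"turn":[0,0,1.5],"grip":0.35},
    {"linear":[0,0,0],"turn":[0,0,1.5],"grip":0.35}
  ]
}}

```text
time: 9.35
tool_pos: [0.5451, 0.122, 0.0614]
tool_rot: [3.141, -0.001, 0.396]
contact_force: [-0.8, 1.4, 5.2]
opening: 0.0382
```

Run:
```python
from h import *
s=observe();print(s["time"],s["tool_pos"],s["tool_rot"],s["contact_force"],s["torque"],s["opening"])
```

```text
9.35 [0.54505478 0.12196824 0.06144468] [ 3.14128815e+00 -1.31934281e-03  3.95920905e-01] [-0.78138     1.36792531  5.18992275] [-0.02589073  0.25997102  0.05534398] 0.03821125420152121
```

That is 0.28 rad turned with almost no torque, so it loosens anticlockwise (right-hand thread, inert gas). I'll continue to about 0.95 rad.

Request:
{"name": "apply_moves", "arguments": {
  "increments": [
    {"linear":[0,0,0],"turn":[0,0,0.8],"grip":0.35},
    {"linear":[0,0,0],"turn":[0,0,1.6],"grip":0.35},
    {"linear":[0,0,0],"turn":[0,0,2.4],"grip":0.35},
    {"linear":[0,0,0],"turn":[0,0,3.2],"grip":0.35},
    {"linear":[0,0,0],"turn":[0,0,4.0],"grip":0.35},
    {"linear":[0,0,0],"turn":[0,0,4.8],"grip":0.35},
    {"linear":[0,0,0],"turn":[0,0,5.6],"grip":0.35},
    {"linear":[0,0,0],"turn":[0,0,6.3],"grip":0.35},
    {"linear":[0,0,0],"turn":[0,0,6.3],"grip":0.35}
  ]
}}

```text
time: 10.25
tool_pos: [0.5451, 0.122, 0.0614]
tool_rot: [3.141, -0.001, 1.056]
contact_force: [-1.5, 0.6, 5.6]
opening: 0.0389
```

Run:
```python
from h import *
s=observe();print(s["time"],s["tool_pos"],s["tool_rot"],s["contact_force"],s["torque"],s["opening"])
im=read_camera("wrist")[:,:,::-1].copy();cv2.imwrite("pics/w7.png",im)
```

```text
10.25 [0.54505413 0.12197573 0.06141404] [ 3.14061597e+00 -8.50903432e-04  1.05630351e+00] [-1.52550825  0.63308895  5.56546319] [-0.00909872  0.21692437  0.04242704] 0.03888773300157564
```

View pics/w7.png

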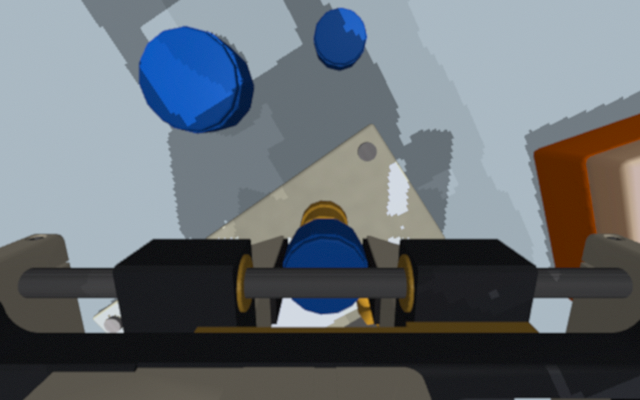

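The cap has turned with the gripper by 0.945 rad, still gripped on its flats. Lifting gently and watching the force.

Request:
{"name": "apply_moves", "arguments": {
  "increments": [
    {"linear":[0,0,3],"turn":[0,0,0],"grip":0.35},
    {"linear":[0,0,6],"turn":[0,0,0],"grip":0.35},
    {"linear":[0,0,8],"turn":[0,0,0],"grip":0.35},
    {"linear":[0,0,8],"turn":[0,0,0],"grip":0.35}
  ]
}}

```text
time: 10.7
tool_pos: [0.5449, 0.1219, 0.0689]
tool_rot: [3.141, -0.0, 1.054]
contact_force: [0.1, 0.3, -0.3]
opening: 0.0388
```

It's free, with no pull. Lifting to about 11.5 cm over the neck.

Request:
{"name": "apply_moves", "arguments": {
  "increments": [
    {"linear":[0,0,10],"turn":[0,0,0],"grip":0.35},
    {"linear":[0,0,22],"turn":[0,0,0],"grip":0.35},
    {"linear":[0,0,40],"turn":[0,0,0],"grip":0.35},
    {"linear":[0,0,60],"turn":[0,0,0],"grip":0.35},
    {"linear":[0,0,80],"turn":[0,0,0],"grip":0.35},
    {"linear":[0,0,100],"turn":[0,0,0],"grip":0.35},
    {"linear":[0,0,118],"turn":[0,0,0],"grip":0.35},
    {"linear":[0,0,130],"turn":[0,0,0],"grip":0.35},
    {"linear":[0,0,130],"turn":[0,0,0],"grip":0.35},
    {"linear":[0,0,130],"turn":[0,0,0],"grip":0.35}
  ]
}}

```text
time: 11.7
tool_pos: [0.5444, 0.1218, 0.1985]
tool_rot: [-3.141, 0.0, 1.054]
contact_force: [1.1, 0.6, -0.5]
opening: 0.0385
```

Request:
{"name": "apply_moves", "arguments": {
  "increments": [
    {"linear":[0,0,0],"turn":[0,0,0],"grip":0.35},
    {"linear":[0,0,0],"turn":[0,0,0],"grip":0.35},
    {"linear":[0,0,0],"turn":[0,0,0],"grip":0.35},
    {"linear":[0,0,0],"turn":[0,0,0],"grip":0.35}
  ]
}}

```text
time: 12.1
tool_pos: [0.5446, 0.1218, 0.1983]
tool_rot: [-3.141, 0.0, 1.054]
contact_force: [1.0, -0.0, 0.1]
opening: 0.0388
```

Run:
```python
from h import *
s=observe();print(s["time"],s["tool_pos"],s["tool_rot"],s["contact_force"],s["opening"],np.abs(s["qvel"]).max())
im=read_camera("wrist")[:,:,::-1].copy();cv2.imwrite("pics/w8.png",im)
im=read_camera("scene")[:,:,::-1];cv2.imwrite("pics/sc8.png",cv2.resize(im[100:290,250:480],None,fx=3.1,fy=3.1,interpolation=cv2.INTER_CUBIC))
im=read_camera("top")[:,:,::-1];cv2.imwrite("pics/top8.png",cv2.resize(im[130:270,150:400],None,fx=3.1,fy=3.1,interpolation=cv2.INTER_CUBIC))
K,C=cam("scene");
for n,p in(("capmouth",[.5449,.1219,.198]),("neck",[.5444,.1221,.083])): print(n,(proj(K,C,np.array(p))-[250,100])*3.1)
```

```text
12.1 [0.54455373 0.12183509 0.19825004] [-3.14100870e+00  3.42772477e-04  1.05417041e+00] [ 0.99422288 -0.0077347   0.13515923] 0.03883088141250722 0.003267762319518587
capmouth [382.50777968 146.07147416]
neck [365.27808877 241.35219648]
```

View pics/w8.png

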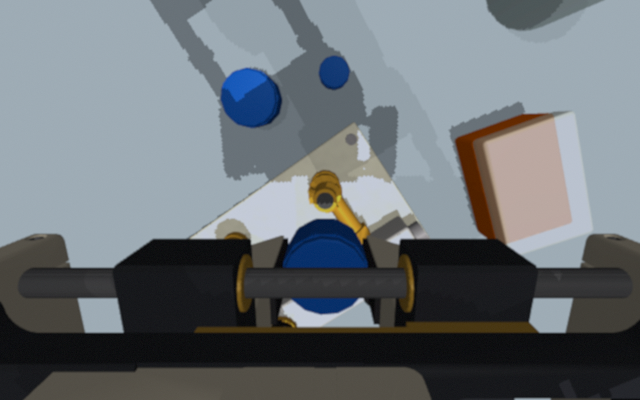

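View pics/sc8.png

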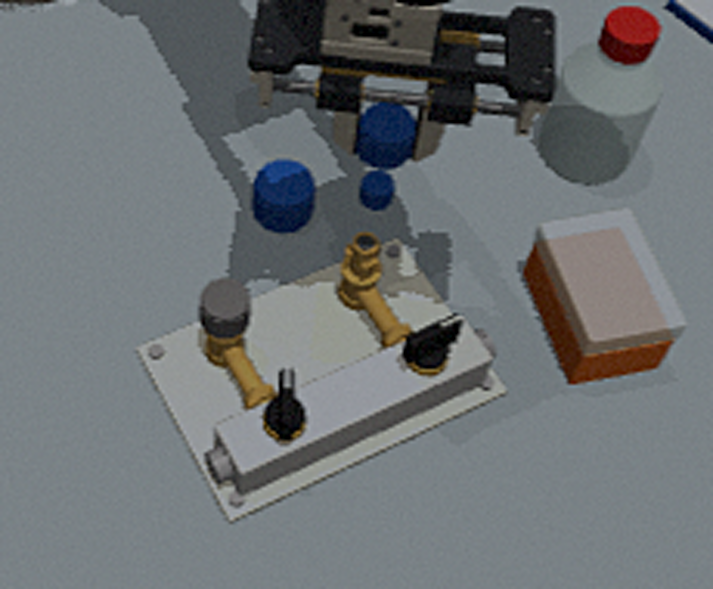

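View pics/top8.png

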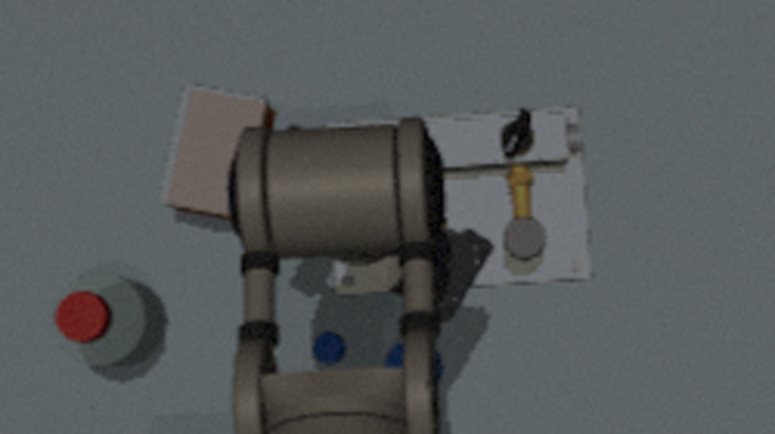

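The bare neck shows at (365,242) in the scene crop, right where my estimate projects. The cap is held at (386,135) directly above it. The left wing is across the block and everything else is where it was. Handing in.

```bash
python3 -c "
from cell import *
print(hand_in())"
```

```text
the job is handed in; nothing more can be done
None
```

The tap feeding the blue-capped outlet (the left one) is shut. The blue cap is off and held still, mouth down, straight above its own neck. I handed in at about 12 s of the 51 s allowed.

- **Tap:** I turned the wing clockwise past the detent until it pressed against its stop, where the twist torque rose to about 0.8 N m. After I let go, the wing stayed across the block in both the wrist and scene views.
- **Thread:** A small anticlockwise probe turned freely, so this outlet has a right-hand thread, meaning inert gas. I turned the cap about 0.95 rad and it lifted off with no pull.
- **Last checks:** The cap is still gripped on its flats, with an opening of 38.8 mm. Its mouth is about 11.5 cm above the neck, going by the arm's height, and within 1 mm of the outlet axis. The scene picture shows the bare neck. The grey cap, the right tap and the items around the manifold look unmoved; I did not check the tube rack at the end.
- **Weak measurement:** The direction of the cap's flats could only be read roughly from the pictures, but the opening on closing confirmed the grip. No check disagreed with another.

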